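# Pack the microscope objectives into the caddy

## Task

Clear the microscope bench: put the three microscope objectives (steel, tapering to a lens nose) into the grey caddy, each standing upright on its base in the well of its size, the widest objective in the widest well, the medium in the medium and the slimmest in the narrowest. Set each one down gently without dropping it, and leave the look-alikes (eyepiece, oil bottle and spacer tube) standing where they are.

Things in the scene. Friction and masses are not known exactly. Their poses are not given: they have to be found in the camera images.
- obj_wide: The widest and shortest. Microscope objective standing on its flat mount end, loose: a solid steel cylinder 38 mm in diameter from the base up to 40 mm, then a stepped, tapering nose that ends in a small flat lens tip; 50 mm tall in all, about 150 g. Grip the straight cylindrical part. Origin at the centre of its underside, z up along its axis.
- obj_medium: The middle one in width and height. Microscope objective standing on its flat mount end, loose: a solid steel cylinder 30 mm in diameter from the base up to 44 mm, then a stepped, tapering nose that ends in a small flat lens tip; 58 mm tall in all, about 120 g. Grip the straight cylindrical part. Origin at the centre of its underside, z up along its axis.
- obj_slim: The slimmest and tallest. Microscope objective standing on its flat mount end, loose: a solid steel cylinder 22 mm in diameter from the base up to 50 mm, then a stepped, tapering nose that ends in a small flat lens tip; 68 mm tall in all, about 90 g. Grip the straight cylindrical part. Origin at the centre of its underside, z up along its axis.
- well_wide: The widest of the three round white wells in the caddy, place of the widest objective: 54 mm inside, 62 mm outside diameter. Fixed. Origin at the centre of its underside (5 mm above the table), z up, x along the row of wells. Inner floor 4 mm, rim 19 mm above the origin (9 and 24 mm above the table). Wells are 82 mm apart, in any order.
- well_medium: The middle-sized of the three round white wells in the caddy, place of the medium objective: 46 mm inside, 54 mm outside diameter. Fixed. Origin at the centre of its underside (5 mm above the table), z up, x along the row of wells. Inner floor 4 mm, rim 19 mm above the origin (9 and 24 mm above the table). Wells are 82 mm apart, in any order.
- well_narrow: The narrowest of the three round white wells in the caddy, place of the slimmest objective: 38 mm inside, 46 mm outside diameter. Fixed. Origin at the centre of its underside (5 mm above the table), z up, x along the row of wells. Inner floor 4 mm, rim 19 mm above the origin (9 and 24 mm above the table). Wells are 82 mm apart, in any order.
- eyepiece: Look-alike, leave it: a microscope eyepiece standing loose on its narrow steel barrel (23 mm diameter, 24 mm high), with a wider steel head (34 mm) that ends in a flared black rubber cup (38 mm) with a hollow top; 54 mm tall. Origin at the centre of its underside, z up.
- oil_bottle: Look-alike, leave it: a small amber glass bottle of immersion oil, loose, 27 mm diameter, 60 mm tall, with a narrow neck and a white cap 18 mm wide. Origin at the centre of its underside, z up.
- spacer: Look-alike, leave it: a plain steel spacer tube standing loose, 32 mm outside diameter, open through a 22 mm bore (a ring from above), 42 mm tall. Origin at the centre of its underside, z up.
- caddy: Grey open tray, 270 (x) by 90 mm (y), walls 20 mm high, floor 5 mm thick, wells in a row along x. Fixed, on the left or right; a flat aluminium slide tray (21 mm high) is on the other side. The six loose things stand between them, 65 mm or more between centres; only flat things under 15 mm high lie among them. Origin: centre of its underside, on the table, z up.

How it is judged:
By the outcome, as a careful person would: the job done as asked, in the order asked, and still so for the second after the job is handed in, with the robot touching nothing.
It also fails if it takes over 93 s, if anything falls off the work surface, if the arm or the gripper's body presses on something with over 40 N, if the wrist force passes 120 N, or if a joint passes its speed limit or range.

## Robot

A 6-joint arm with a two-finger parallel gripper is mounted at the origin on the work surface. World frame = base frame: x ahead of the robot, y to its left, z up, the work surface at z = 0. Lengths are in m, angles in rad, forces in N, time in s.
With the tool pointing down it reaches from about 0.325 to 0.9 m from the base axis. Payload 6.1 kg.
Tool frame: the origin (TCP) lies at the very end of the fingers, on their centre line; the grasp point (between the pads) lies r.grip_point_offset behind it (r.grip_point_offset is the distance from the TCP to the grasp point, in m); z points along the fingers, y is the line along which they close (so a half turn about z gives the same grasp; the last joint's range is limited). The gripper opens to 87 mm and grips with 3 to 60 N. Pads are 19 mm wide; open, the fingers measure 117 mm over their backs; the gripper's body (75 mm by 190 mm) begins 51 mm behind the grasp point.
Start: joints at [1.207, 0.22, 1.526, -0, 1.395, -0.126], TCP at [0.147, 0.607, 0.223] pointing down, gripper open.
Joint ranges: [-2.98, 2.98], [-0.91, 2.08], [0.09, 2.57], [-1.24, 4.39], [0.2, 2.65], [-2.68, 2.68]. Speed limits (rad/s): [2.57, 2.57, 3.01, 3.14, 3.14, 3.14].

## Interface

Orientations are given as a unit quaternion [x, y, z, w].
In Python, from bench import r gives the robot as it stands.
- The arm moves only by the tool carry_out, never from a script. Its argument "steps" is a list of rows, each an object with "slide": the shift along the tool's x, y, z in m, a list of three; "turn": the turn, a rotation vector about the tool's x, y, z in degrees, a list of three; "jaw": the closure in counts, from 0 (fully open) to 255 (shut). In form: [{"slide": [x, y, z], "turn": [wx, wy, wz], "jaw": jaw}, ...]. A call has 1 to 12 rows; each row is the pose to reach, as a shift and turn from the pose commanded when the call began, along the tool's axes at that moment; what a row does not reach only later rows make up. A row lasts 1/12 s, in which the tool goes at most 41.7 mm and 7.16 degrees, less where a joint would pass 70% of its speed; a pose out of reach is approached as far as the arm can. A call with a gripper value outside its range is refused whole. The fingers move at their own pace and stop on an object; "newtons" is the grip in N (left out, the last holds). Time passes only in rows, so rows that repeat a pose let the fingers close. It gives the time, the measured TCP pose, the force, the opening and the grip force at its end, in the units of the state.
- r.get_state(): the state, without advancing time (a new reading comes with each control period).
- r.camera(name): name is "scene" or "side" or "wrist"; returns a dict with "image" (480x640x3 uint8, red, green, blue), "z_map" (480x640 float32, m along the optical axis (not along the pixel's ray), 0 where there is no reading), "K" (3x3 intrinsics, pixels), "extrinsics" (4x4, takes a point from camera to world coordinates). Camera axes: x right, y down, z forward; pixel columns grow to the right and rows downward; lengths in m; the calibration is good to about 2 mm. A picture is of the moment at which its call begins.
- r.finish_job(): hands the job in; it is judged then, once.
The state is a dict: "t": time; "qpos": joint angles; "joint_velocities": joint speeds; "tau": joint torques, N m; "position": TCP position; "orientation": TCP orientation; "force": force on the tool from outside, world axes, zero at the start; "moment": the same for the moment, N m; "grip_width": opening from 0.0 (shut) to 1.0 (fully open); "grasp_force": force on a finger pad.
Only numpy, scipy, OpenCV 4.12 (cv2) and the standard library are available. Lean on these libraries where they do the work, as an engineer would, in place of code of your own. Each camera call takes 0.05 s, during which the arm holds its last target. There are 200 camera calls.

## Working session

There is one attempt and no reset: what is moved stays moved. The work goes in short steps, Python scripts to look and compute and a tool call to move; the robot and the scene stay as the last step left them, time stands still between calls to the robot, and variables do not carry over. Pictures are saved under pics/ and viewed, at most 14 in all, crops included, and the job is handed in when it is done.

Besides the shell and the picture viewer there is one more tool, called after "Call:" by a JSON object that holds its "op" and its "data". carry_out: Moves the arm, as the interface text tells. Its arguments: {"type":"object","properties":{"steps":{"type":"array","items":{"type":"object","properties":{"slide":{"type":"array","items":{"type":"number"}},"turn":{"type":"array","items":{"type":"number"}},"jaw":{"type":"number"}}}},"newtons":{"type":"number"}},"required":["steps"]}

```bash
mkdir -p pics
python3 - <<'E'
from bench import r
import cv2,numpy as np
s=r.get_state();print({k:np.round(v,3) for k,v in s.items()},r.grip_point_offset)
for n in("scene","side"):
    c=r.camera(n);cv2.imwrite(f"pics/{n}0.png",c["image"][:,:,::-1]);np.savez(f"{n}0.npz",**c)
    print(n,np.round(c["K"],1).tolist(),np.round(c["extrinsics"],3).tolist())
E
```

```text
{'t': np.float64(0.0), 'qpos': array([ 1.207,  0.221,  1.528, -0.   ,  1.395, -0.126]), 'joint_velocities': array([-0.001,  0.002, -0.002,  0.001, -0.001,  0.001]), 'tau': array([ 1.0000e-03, -4.9459e+01, -3.8739e+01,  7.0000e-02,  5.7000e-02,
       -0.0000e+00]), 'position': array([0.147, 0.607, 0.221]), 'orientation': array([ 0.119,  0.993, -0.001, -0.   ]), 'force': array([ 0.51 , -0.571,  0.52 ]), 'moment': array([-0.036, -0.019,  0.078]), 'grasp_force': np.float64(0.0), 'grip_width': np.float64(1.003)} 0.0187
scene [[476.8, 0.0, 317.1], [0.0, 476.8, 241.9], [0.0, 0.0, 1.0]] [[0.446, 0.586, -0.676, 1.151], [0.895, -0.296, 0.334, -0.325], [-0.004, -0.754, -0.656, 0.628], [0.0, 0.0, 0.0, 1.0]]
side [[622.8, 0.0, 324.0], [0.0, 622.8, 244.5], [0.0, 0.0, 1.0]] [[0.992, -0.078, 0.096, 0.451], [-0.122, -0.743, 0.658, -0.683], [0.02, -0.665, -0.747, 0.827], [0.0, 0.0, 0.0, 1.0]]
```

View pics/scene0.png

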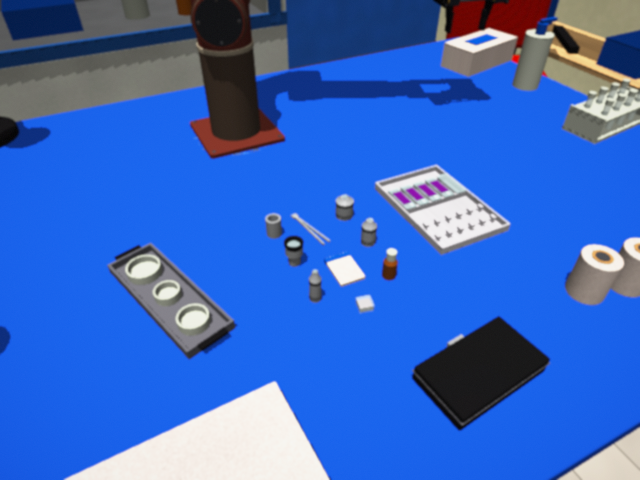

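View pics/side0.png

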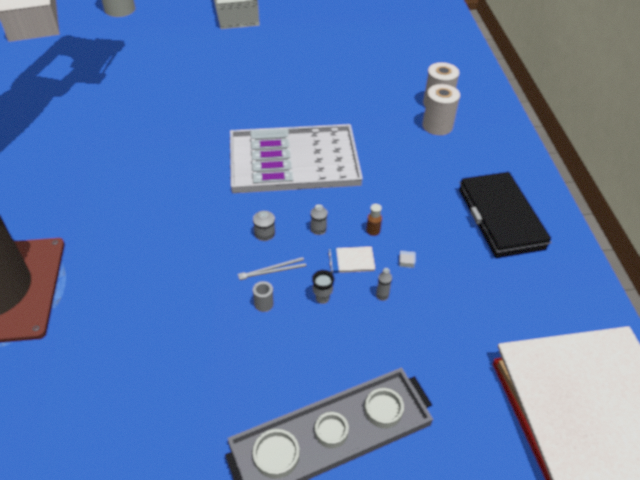

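The side view shows the wide objective at (264,225), medium (319,219) and slim (384,285). The look-alikes are the eyepiece (322,287), spacer (263,296) and bottle (374,220). The wells are wide (276,452), narrow (331,429) and medium (384,407).

```bash
cat > h.py <<'E'
import numpy as np
def cloud(c):
    z=c["z_map"];v,u=np.nonzero(z>0);d=z[v,u];K=c["K"]
    P=np.c_[(u-K[0,2])/K[0,0]*d,(v-K[1,2])/K[1,1]*d,d]
    T=c["extrinsics"];return P@T[:3,:3].T+T[:3,3],u,v
def ray(c,u,v,z):
    K=c["K"];T=c["extrinsics"];d=T[:3,:3]@np.array([(u-K[0,2])/K[0,0],(v-K[1,2])/K[1,1],1])
    return T[:3,3]+d*(z-T[2,3])/d[2]
def circ(p):
    s=np.linalg.lstsq(np.c_[2*p,np.ones(len(p))],(p**2).sum(1),rcond=None)[0]
    return s[0],s[1],np.sqrt(s[2]+s[0]**2+s[1]**2)
E
python3 - <<'E'
from h import *
S={n:dict(np.load(n+"0.npz")) for n in("scene","side")}
# tips (side px, height), scene px
pts={"wide":((264,217),(345,198),.05),"med":((319,208),(370,221),.058),"slim":((386,271),(315,272),.068),
"eye":((323,277),(293,243),.054),"spacer":((263,289),(273,217),.042),"oil":((376,209),(391,252),.06)}
wl={"Wwide":((276,450),(143,266),.024),"Wnar":((331,427),(167,290),.024),"Wmed":((384,405),(193,316),.024)}
for n,(a,b,h) in {**pts,**wl}.items():
    A=ray(S["side"],*a,h);B=ray(S["scene"],*b,h);o=[]
    for c in("side","scene"):
        P,_,_=cloud(S[c]);X=A if c=="side" else B
        m=np.hypot(*(P[:,:2]-X[:2]).T)<(.035 if n[0]=="W" else .025)
        Q=P[m]
        if n[0]=="W":
            Q=Q[(Q[:,2]>.02)&(Q[:,2]<.028)];o.append(np.round(circ(Q[:,:2]),4))
        else: o.append((round(float(np.percentile(Q[:,2],99.5)),3),np.round(Q[Q[:,2]>h-.006].mean(0)[:2],4)))
    print(n,A[:2].round(3),B[:2].round(3),o)
E
```

```text
wide [0.455 0.075] [0.458 0.082] [(0.052, array([0.4548, 0.0789])), (0.052, array([0.4565, 0.0818]))]
med [0.552 0.079] [0.555 0.083] [(0.059, array([0.5513, 0.0802])), (0.06, array([0.5526, 0.0835]))]
slim [ 0.639 -0.081] [ 0.641 -0.077] [(0.069, array([ 0.6396, -0.0801])), (0.069, array([ 0.6401, -0.0768]))]
eye [ 0.54  -0.071] [ 0.542 -0.074] [(0.056, array([ 0.5403, -0.0733])), (0.056, array([ 0.5388, -0.0709]))]
spacer [ 0.445 -0.076] [ 0.44  -0.071] [(0.045, array([ 0.4441, -0.076 ])), (0.045, array([ 0.4443, -0.0733]))]
oil [0.65  0.065] [0.649 0.069] [(0.062, array([0.6502, 0.0667])), (0.063, array([0.6501, 0.0695]))]
Wwide [ 0.446 -0.333] [ 0.445 -0.332] [array([ 0.4462, -0.3345,  0.0288]), array([ 0.4455, -0.3314,  0.0288])]
Wnar [ 0.523 -0.309] [ 0.525 -0.306] [array([ 0.5244, -0.31  ,  0.0208]), array([ 0.5237, -0.3071,  0.0209])]
Wmed [ 0.602 -0.285] [ 0.603 -0.282] [array([ 0.6022, -0.2853,  0.0249]), array([ 0.6017, -0.2825,  0.0249])]
```

```bash
cat >> h.py <<'E'
from scipy.spatial.transform import Rotation as R
def to(r,p):
    s=r.get_state();M=R.from_quat(s["orientation"])
    w=np.asarray(p)-s["position"]
    Y=M.as_matrix()
    print("pos",s["position"].round(4),"slide",M.inv().apply(w).round(4),"n",(np.linalg.norm(w)/.0417).round(1),
     "yawy",np.degrees(np.arctan2(Y[1,1],Y[0,1])).round(1),"z",Y[:,2].round(3),"t",s["t"].round(2),"F",s["force"].round(1),"g",s["grasp_force"].round(1),s["grip_width"].round(3))
E
python3 - <<'E'
from h import *
from bench import r
to(r,[.4555,.080,.20])
c=dict(np.load("side0.npz"))
for p in((233,188),(360,183),(232,178)):print(ray(c,*p,.021).round(3))
E
```

```text
Traceback (most recent call last):
  File "h.py", line 18, in to
    "yawy",np.degrees(np.arctan2(Y[1,1],Y[0,1])).round(1),"z",Y[:,2].round(3),"t",s["t"].round(2),"F",s["force"].round(1),"g",s["grasp_force"].round(1),s["grip_width"].round(3))
                                                                                  ^^^^^^^^^^^^
AttributeError: 'float' object has no attribute 'round'
```

```bash
sed -i 's/s\["t"\].round(2)/round(s["t"],2)/; s/s\["grasp_force"\].round(1),s\["grip_width"\].round(3)/round(float(s["grasp_force"]),1),round(float(s["grip_width"]),3)/' h.py
python3 - <<'E'
from h import *
from bench import r
to(r,[.4555,.080,.20])
c=dict(np.load("side0.npz"))
for p in((233,188),(360,183),(232,178)):print(ray(c,*p,.021).round(3))
E
```

```text
pos [0.147  0.6069 0.2215] slide [-0.4239 -0.4393  0.0222] n 14.7 yawy 76.4 z [-0.001 -0.002 -1.   ] t 0.1 F [-0.1  0.3 -0.2] g 0.0 0.997
[0.402 0.185 0.021]
[0.642 0.174 0.021]
[0.401 0.213 0.021]
```

Call:
{"op": "carry_out", "data": {"steps": [{"slide": [-0.03, -0.03, 0], "turn": [0, 0, -7], "jaw": 0}, {"slide": [-0.06, -0.06, 0], "turn": [0, 0, -14], "jaw": 0}, {"slide": [-0.09, -0.09, 0], "turn": [0, 0, -21], "jaw": 0}, {"slide": [-0.12, -0.12, 0], "turn": [0, 0, -28], "jaw": 0}, {"slide": [-0.15, -0.15, 0], "turn": [0, 0, -31], "jaw": 0}, {"slide": [-0.18, -0.18, 0], "turn": [0, 0, -31], "jaw": 0}, {"slide": [-0.21, -0.21, 0], "turn": [0, 0, -31], "jaw": 0}, {"slide": [-0.24, -0.24, 0], "turn": [0, 0, -31], "jaw": 0}, {"slide": [-0.27, -0.27, 0], "turn": [0, 0, -31], "jaw": 0}, {"slide": [-0.3, -0.3, 0], "turn": [0, 0, -31], "jaw": 0}, {"slide": [-0.33, -0.33, 0], "turn": [0, 0, -31], "jaw": 0}, {"slide": [-0.36, -0.36, 0], "turn": [0, 0, -31], "jaw": 0}], "newtons": 15}}

```text
t: 1.1
position: [0.4059, 0.1819, 0.2224]
orientation: [-0.151, 0.989, 0.0, 0.0]
force: [0.8, 0.7, 0.1]
grip_width: 0.998
grasp_force: 0.0
```

Run:
```python
from h import *
from bench import r
to(r,[.4555,.080,.20])
```

```text
pos [0.4059 0.1819 0.2224] slide [-0.0169 -0.112   0.0224] n 2.8 yawy 107.4 z [ 0.  0. -1.] t 1.1 F [0.8 0.7 0.1] g 0.0 0.998
```

Call:
{"op": "carry_out", "data": {"steps": [{"slide": [-0.006, -0.037, 0.008], "turn": [0, 0, 0], "jaw": 0}, {"slide": [-0.012, -0.075, 0.015], "turn": [0, 0, 0], "jaw": 0}, {"slide": [-0.017, -0.112, 0.022], "turn": [0, 0, 0], "jaw": 0}, {"slide": [-0.017, -0.112, 0.022], "turn": [0, 0, 0], "jaw": 0}, {"slide": [-0.017, -0.112, 0.022], "turn": [0, 0, 0], "jaw": 0}]}}

```text
t: 1.52
position: [0.4551, 0.0802, 0.1996]
orientation: [-0.149, 0.989, 0.0, -0.001]
force: [1.0, -0.2, -0.3]
grip_width: 1.002
grasp_force: 0.0
```

```bash
cat >> h.py <<'E'
def look(r,approx,h,name=None):
    """nose-tip centre of an object of height h near approx, from the wrist depth"""
    c=r.camera("wrist");P,u,v=cloud(c)
    m=(np.hypot(*(P[:,:2]-np.array(approx)).T)<.025)&(P[:,2]>h-.006)&(P[:,2]<h+.006)
    q=P[m];print("tip n",m.sum(),"mean",q.mean(0).round(4),"mid",((q.max(0)+q.min(0))/2).round(4),"px",u[m].mean().round(),v[m].mean().round())
    if name:
        import cv2;cv2.imwrite(f"pics/{name}.png",c["image"][:,:,::-1])
E
python3 - <<'E'
from h import *
from bench import r
look(r,[.4555,.080],.05,"w1")
to(r,[.4555,.080,.02])
E
```

```text
tip n 916 mean [0.4535 0.0833 0.0477] mid [0.454  0.0827 0.0479] px 322.0 218.0
pos [0.4549 0.0815 0.2   ] slide [-0.0004 -0.0018  0.18  ] n 4.3 yawy 107.2 z [-0.001  0.001 -1.   ] t 1.57 F [0.4 0.2 0.6] g 0.0 1.002
```

View pics/w1.png

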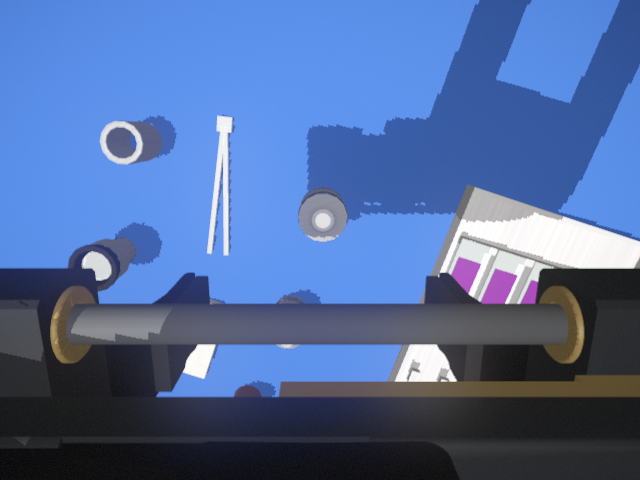

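The wide objective sits at (322,218), centred between the fingers at columns 208 and 425. I'll descend and grip.

Call:
{"op": "carry_out", "data": {"steps": [{"slide": [0, 0.001, 0.035], "turn": [0, 0, 0], "jaw": 0}, {"slide": [0, 0.001, 0.07], "turn": [0, 0, 0], "jaw": 0}, {"slide": [0, 0.001, 0.105], "turn": [0, 0, 0], "jaw": 0}, {"slide": [0, 0.001, 0.135], "turn": [0, 0, 0], "jaw": 0}, {"slide": [0, 0.001, 0.16], "turn": [0, 0, 0], "jaw": 0}, {"slide": [0, 0.001, 0.175], "turn": [0, 0, 0], "jaw": 0}, {"slide": [0, 0.001, 0.18], "turn": [0, 0, 0], "jaw": 0}, {"slide": [0, 0.001, 0.18], "turn": [0, 0, 0], "jaw": 0}, {"slide": [0, 0.001, 0.18], "turn": [0, 0, 0], "jaw": 60}, {"slide": [0, 0.001, 0.18], "turn": [0, 0, 0], "jaw": 90}, {"slide": [0, 0.001, 0.18], "turn": [0, 0, 0], "jaw": 120}, {"slide": [0, 0.001, 0.18], "turn": [0, 0, 0], "jaw": 150}], "newtons": 15}}

```text
t: 2.57
position: [0.456, 0.083, 0.0218]
orientation: [-0.151, 0.989, -0.0, 0.001]
force: [-0.5, -0.2, -0.9]
grip_width: 0.786
grasp_force: 0.0
```

Call:
{"op": "carry_out", "data": {"steps": [{"slide": [0, 0, 0], "turn": [0, 0, 0], "jaw": 200}, {"slide": [0, 0, 0], "turn": [0, 0, 0], "jaw": 200}, {"slide": [0, 0, 0], "turn": [0, 0, 0], "jaw": 200}, {"slide": [0, 0, 0], "turn": [0, 0, 0], "jaw": 200}, {"slide": [0, 0, 0], "turn": [0, 0, 0], "jaw": 200}, {"slide": [0, 0, 0], "turn": [0, 0, 0], "jaw": 200}]}}

```text
t: 3.07
position: [0.4549, 0.0829, 0.0206]
orientation: [-0.151, 0.989, 0.0, -0.0]
force: [-0.4, 0.9, 0.6]
grip_width: 0.425
grasp_force: 15.0
```

Call:
{"op": "carry_out", "data": {"steps": [{"slide": [0, 0, -0.01], "turn": [0, 0, 0], "jaw": 200}, {"slide": [0, 0, -0.03], "turn": [0, 0, 0], "jaw": 200}, {"slide": [0, 0, -0.055], "turn": [0, 0, 0], "jaw": 200}, {"slide": [0, 0, -0.08], "turn": [0, 0, 0], "jaw": 200}, {"slide": [0.003, -0.01, -0.1], "turn": [0, 0, 0], "jaw": 200}, {"slide": [0.01, -0.03, -0.11], "turn": [0, 0, 0], "jaw": 200}, {"slide": [0.02, -0.06, -0.11], "turn": [0, 0, 0], "jaw": 200}, {"slide": [0.03, -0.09, -0.11], "turn": [0, 0, 0], "jaw": 200}, {"slide": [0.04, -0.12, -0.11], "turn": [0, 0, 0], "jaw": 200}, {"slide": [0.05, -0.15, -0.11], "turn": [0, 0, 0], "jaw": 200}, {"slide": [0.06, -0.18, -0.11], "turn": [0, 0, 0], "jaw": 200}, {"slide": [0.07, -0.21, -0.11], "turn": [0, 0, 0], "jaw": 200}], "newtons": 20}}

```text
t: 4.07
position: [0.4503, -0.1398, 0.131]
orientation: [-0.151, 0.989, -0.0, -0.0]
force: [0.5, -0.5, -1.6]
grip_width: 0.42
grasp_force: 20.0
```

Call:
{"op": "carry_out", "data": {"steps": [{"slide": [0.011, -0.03, 0], "turn": [0, 0, 0], "jaw": 200}, {"slide": [0.021, -0.06, 0], "turn": [0, 0, 0], "jaw": 200}, {"slide": [0.032, -0.09, 0], "turn": [0, 0, 0], "jaw": 200}, {"slide": [0.042, -0.12, 0], "turn": [0, 0, 0], "jaw": 200}, {"slide": [0.053, -0.15, 0], "turn": [0, 0, 0], "jaw": 200}, {"slide": [0.06, -0.172, 0], "turn": [0, 0, 0], "jaw": 200}, {"slide": [0.063, -0.184, 0], "turn": [0, 0, 0], "jaw": 200}, {"slide": [0.063, -0.184, 0], "turn": [0, 0, 0], "jaw": 200}, {"slide": [0.063, -0.184, 0], "turn": [0, 0, 0], "jaw": 200}, {"slide": [0.063, -0.184, 0], "turn": [0, 0, 0], "jaw": 200}]}}

```text
t: 4.9
position: [0.4455, -0.3314, 0.1303]
orientation: [-0.151, 0.988, 0.001, -0.0]
force: [0.6, 0.6, -1.7]
grip_width: 0.422
grasp_force: 20.0
```

Run:
```python
from h import *
from bench import r
import cv2
to(r,[.446,-.333,.0295])
c=r.camera("wrist");cv2.imwrite("pics/w2.png",c["image"][:,:,::-1])
P,u,v=cloud(c)
for n,x in(("w",(.446,-.333)),("n",(.524,-.3085)),("m",(.602,-.284))):
    m=(np.hypot(*(P[:,:2]-x).T)<.036)&(P[:,2]>.02)&(P[:,2]<.028)
    if m.sum()>30: print(n,m.sum(),np.round(circ(P[m][:,:2]),4))
```

```text
pos [ 0.4455 -0.3314  0.1303] slide [ 0.     -0.0018  0.1008] n 2.4 yawy 107.4 z [-0.001  0.001 -1.   ] t 4.9 F [ 0.6  0.6 -1.7] g 20.0 0.422
w 1282 [ 0.4455 -0.333   0.0286]
n 564 [ 0.5239 -0.3083  0.0204]
```

View pics/w2.png

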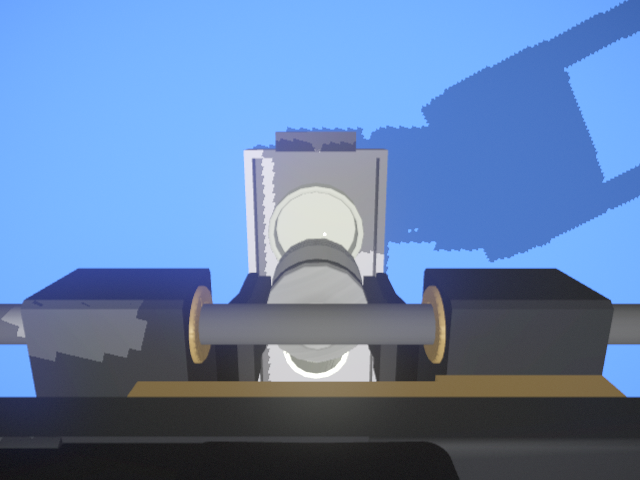

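The wide objective is held upright at (318,290), and the wide well below it at (316,228) measures where I expected.

Call:
{"op": "carry_out", "data": {"steps": [{"slide": [0, -0.0015, 0.02], "turn": [0, 0, 0], "jaw": 200}, {"slide": [0, -0.0015, 0.04], "turn": [0, 0, 0], "jaw": 200}, {"slide": [0, -0.0015, 0.06], "turn": [0, 0, 0], "jaw": 200}, {"slide": [0, -0.0015, 0.075], "turn": [0, 0, 0], "jaw": 200}, {"slide": [0, -0.0015, 0.085], "turn": [0, 0, 0], "jaw": 200}, {"slide": [0, -0.0015, 0.09], "turn": [0, 0, 0], "jaw": 200}, {"slide": [0, -0.0015, 0.094], "turn": [0, 0, 0], "jaw": 200}, {"slide": [0, -0.0015, 0.096], "turn": [0, 0, 0], "jaw": 200}, {"slide": [0, -0.0015, 0.097], "turn": [0, 0, 0], "jaw": 200}, {"slide": [0, -0.0015, 0.098], "turn": [0, 0, 0], "jaw": 200}, {"slide": [0, -0.0015, 0.099], "turn": [0, 0, 0], "jaw": 200}, {"slide": [0, -0.0015, 0.099], "turn": [0, 0, 0], "jaw": 200}]}}

```text
t: 5.95
position: [0.4463, -0.3346, 0.0319]
orientation: [-0.151, 0.989, -0.0, 0.0]
force: [-1.2, 0.9, -1.7]
grip_width: 0.427
grasp_force: 20.0
```

Call:
{"op": "carry_out", "data": {"steps": [{"slide": [0, 0, 0.0005], "turn": [0, 0, 0], "jaw": 200}, {"slide": [0, 0, 0.001], "turn": [0, 0, 0], "jaw": 200}, {"slide": [0, 0, 0.001], "turn": [0, 0, 0], "jaw": 200}, {"slide": [0, 0, 0.001], "turn": [0, 0, 0], "jaw": 200}]}}

```text
t: 6.28
position: [0.4461, -0.3343, 0.0306]
orientation: [-0.151, 0.989, -0.0, -0.0]
force: [-0.3, -0.3, -2.5]
grip_width: 0.425
grasp_force: 20.0
```

Call:
{"op": "carry_out", "data": {"steps": [{"slide": [0, 0, 0.0005], "turn": [0, 0, 0], "jaw": 200}, {"slide": [0, 0, 0.001], "turn": [0, 0, 0], "jaw": 200}, {"slide": [0, 0, 0.001], "turn": [0, 0, 0], "jaw": 200}, {"slide": [0, 0, 0.001], "turn": [0, 0, 0], "jaw": 200}]}}

```text
t: 6.62
position: [0.4462, -0.3343, 0.0296]
orientation: [-0.151, 0.989, -0.0, 0.0]
force: [1.3, 0.5, -0.7]
grip_width: 0.427
grasp_force: 20.0
```

Call:
{"op": "carry_out", "data": {"steps": [{"slide": [0, 0, 0.0003], "turn": [0, 0, 0], "jaw": 200}, {"slide": [0, 0, 0.0006], "turn": [0, 0, 0], "jaw": 200}, {"slide": [0, 0, 0.0006], "turn": [0, 0, 0], "jaw": 200}, {"slide": [0, 0, 0.0006], "turn": [0, 0, 0], "jaw": 200}]}}

```text
t: 6.95
position: [0.4462, -0.3343, 0.0296]
orientation: [-0.151, 0.989, -0.0, -0.0]
force: [-1.2, 1.9, 4.5]
grip_width: 0.426
grasp_force: 20.0
```

Contact felt, so I'll release and rise.

Call:
{"op": "carry_out", "data": {"steps": [{"slide": [0, 0, 0], "turn": [0, 0, 0], "jaw": 135}, {"slide": [0, 0, 0], "turn": [0, 0, 0], "jaw": 115}, {"slide": [0, 0, 0], "turn": [0, 0, 0], "jaw": 80}, {"slide": [0, 0, 0], "turn": [0, 0, 0], "jaw": 80}, {"slide": [0, 0, 0], "turn": [0, 0, 0], "jaw": 80}, {"slide": [0, 0, 0], "turn": [0, 0, 0], "jaw": 80}, {"slide": [0, 0, -0.01], "turn": [0, 0, 0], "jaw": 80}, {"slide": [0, 0, -0.03], "turn": [0, 0, 0], "jaw": 80}, {"slide": [0, 0, -0.065], "turn": [0, 0, 0], "jaw": 80}, {"slide": [0, 0, -0.1], "turn": [0, 0, 0], "jaw": 0}, {"slide": [0, 0, -0.135], "turn": [0, 0, 0], "jaw": 0}, {"slide": [0, 0, -0.17], "turn": [0, 0, 0], "jaw": 0}]}}

```text
t: 7.95
position: [0.4459, -0.3341, 0.2014]
orientation: [-0.151, 0.989, -0.0, 0.0]
force: [0.2, -0.8, 0.2]
grip_width: 0.834
grasp_force: 0.0
```

Run:
```python
from h import *
from bench import r
look(r,[.446,-.333],.059)
to(r,[.552,.082,.20])
```

```text
tip n 958 mean [ 0.4451 -0.3355  0.0568] mid [ 0.445  -0.336   0.0574] px 316.0 219.0
pos [ 0.449 -0.337  0.21 ] slide [-0.2234  0.3692  0.0072] n 10.3 yawy 107.4 z [ 0.009 -0.009 -1.   ] t 8.0 F [ 2.4 -1.   5.9] g 0.0 0.879
```

Call:
{"op": "carry_out", "data": {"steps": [{"slide": [-0.019, 0.03, 0], "turn": [0, 0, 0], "jaw": 0}, {"slide": [-0.038, 0.061, 0], "turn": [0, 0, 0], "jaw": 0}, {"slide": [-0.056, 0.091, 0], "turn": [0, 0, 0], "jaw": 0}, {"slide": [-0.075, 0.122, 0], "turn": [0, 0, 0], "jaw": 0}, {"slide": [-0.094, 0.152, 0], "turn": [0, 0, 0], "jaw": 0}, {"slide": [-0.113, 0.183, 0], "turn": [0, 0, 0], "jaw": 0}, {"slide": [-0.132, 0.213, 0], "turn": [0, 0, 0], "jaw": 0}, {"slide": [-0.15, 0.244, 0], "turn": [0, 0, 0], "jaw": 0}, {"slide": [-0.169, 0.274, 0], "turn": [0, 0, 0], "jaw": 0}, {"slide": [-0.188, 0.304, 0], "turn": [0, 0, 0], "jaw": 0}, {"slide": [-0.207, 0.335, 0], "turn": [0, 0, 0], "jaw": 0}, {"slide": [-0.2255, 0.3655, 0], "turn": [0, 0, 0], "jaw": 0}]}}

```text
t: 9.0
position: [0.5525, 0.0838, 0.1997]
orientation: [-0.151, 0.989, -0.0, 0.001]
force: [0.4, -0.3, 0.2]
grip_width: 1.004
grasp_force: 0.0
```

Call:
{"op": "carry_out", "data": {"steps": [{"slide": [0, 0, 0], "turn": [0, 0, 0], "jaw": 0}, {"slide": [0, 0, 0], "turn": [0, 0, 0], "jaw": 0}, {"slide": [0, 0, 0], "turn": [0, 0, 0], "jaw": 0}, {"slide": [0, 0, 0], "turn": [0, 0, 0], "jaw": 0}]}}

```text
t: 9.33
position: [0.552, 0.0809, 0.1991]
orientation: [-0.151, 0.989, -0.0, -0.0]
force: [0.1, -0.1, 0.2]
grip_width: 0.996
grasp_force: 0.0
```

Run:
```python
from h import *
from bench import r
look(r,[.552,.082],.058)
to(r,[.552,.082,.02])
```

```text
tip n 421 mean [0.5509 0.0839 0.0565] mid [0.5516 0.0844 0.0559] px 322.0 221.0
pos [0.552  0.0807 0.1991] slide [-0.0004  0.0013  0.1791] n 4.3 yawy 107.3 z [-0. -0. -1.] t 9.38 F [ 0.1 -0.2  0. ] g 0.0 1.004
```

Call:
{"op": "carry_out", "data": {"steps": [{"slide": [0, 0.002, 0.035], "turn": [0, 0, 0], "jaw": 0}, {"slide": [0, 0.002, 0.07], "turn": [0, 0, 0], "jaw": 0}, {"slide": [0, 0.002, 0.105], "turn": [0, 0, 0], "jaw": 0}, {"slide": [0, 0.002, 0.135], "turn": [0, 0, 0], "jaw": 0}, {"slide": [0, 0.002, 0.16], "turn": [0, 0, 0], "jaw": 0}, {"slide": [0, 0.002, 0.174], "turn": [0, 0, 0], "jaw": 0}, {"slide": [0, 0.002, 0.179], "turn": [0, 0, 0], "jaw": 0}, {"slide": [0, 0.002, 0.179], "turn": [0, 0, 0], "jaw": 50}, {"slide": [0, 0.002, 0.179], "turn": [0, 0, 0], "jaw": 80}, {"slide": [0, 0.002, 0.179], "turn": [0, 0, 0], "jaw": 110}, {"slide": [0, 0.002, 0.179], "turn": [0, 0, 0], "jaw": 130}, {"slide": [0, 0.002, 0.179], "turn": [0, 0, 0], "jaw": 145}], "newtons": 15}}

```text
t: 10.38
position: [0.5527, 0.0838, 0.0213]
orientation: [-0.151, 0.989, -0.0, 0.001]
force: [-0.3, -0.6, 1.3]
grip_width: 0.707
grasp_force: 0.0
```

Call:
{"op": "carry_out", "data": {"steps": [{"slide": [0, 0, 0], "turn": [0, 0, 0], "jaw": 155}, {"slide": [0, 0, 0], "turn": [0, 0, 0], "jaw": 165}, {"slide": [0, 0, 0], "turn": [0, 0, 0], "jaw": 180}, {"slide": [0, 0, 0], "turn": [0, 0, 0], "jaw": 220}, {"slide": [0, 0, 0], "turn": [0, 0, 0], "jaw": 220}, {"slide": [0, 0, 0], "turn": [0, 0, 0], "jaw": 220}, {"slide": [0, 0, 0], "turn": [0, 0, 0], "jaw": 220}]}}

```text
t: 10.97
position: [0.5515, 0.0839, 0.0199]
orientation: [-0.151, 0.989, 0.0, -0.0]
force: [0.3, 0.8, 0.3]
grip_width: 0.335
grasp_force: 15.0
```

Call:
{"op": "carry_out", "data": {"steps": [{"slide": [0, 0, -0.01], "turn": [0, 0, 0], "jaw": 220}, {"slide": [0, 0, -0.03], "turn": [0, 0, 0], "jaw": 220}, {"slide": [0, 0, -0.055], "turn": [0, 0, 0], "jaw": 220}, {"slide": [0, 0, -0.08], "turn": [0, 0, 0], "jaw": 220}, {"slide": [0.002, -0.01, -0.1], "turn": [0, 0, 0], "jaw": 220}, {"slide": [0.005, -0.03, -0.11], "turn": [0, 0, 0], "jaw": 220}, {"slide": [0.01, -0.06, -0.11], "turn": [0, 0, 0], "jaw": 220}, {"slide": [0.015, -0.09, -0.11], "turn": [0, 0, 0], "jaw": 220}, {"slide": [0.02, -0.12, -0.11], "turn": [0, 0, 0], "jaw": 220}, {"slide": [0.025, -0.15, -0.11], "turn": [0, 0, 0], "jaw": 220}, {"slide": [0.03, -0.18, -0.11], "turn": [0, 0, 0], "jaw": 220}, {"slide": [0.035, -0.21, -0.11], "turn": [0, 0, 0], "jaw": 220}], "newtons": 20}}

```text
t: 11.97
position: [0.5807, -0.1285, 0.1305]
orientation: [-0.151, 0.989, -0.0, -0.0]
force: [0.7, -0.7, -1.5]
grip_width: 0.332
grasp_force: 20.0
```

Call:
{"op": "carry_out", "data": {"steps": [{"slide": [0.005, -0.03, 0], "turn": [0, 0, 0], "jaw": 220}, {"slide": [0.01, -0.06, 0], "turn": [0, 0, 0], "jaw": 220}, {"slide": [0.015, -0.09, 0], "turn": [0, 0, 0], "jaw": 220}, {"slide": [0.02, -0.12, 0], "turn": [0, 0, 0], "jaw": 220}, {"slide": [0.025, -0.145, 0], "turn": [0, 0, 0], "jaw": 220}, {"slide": [0.027, -0.156, 0], "turn": [0, 0, 0], "jaw": 220}, {"slide": [0.027, -0.156, 0], "turn": [0, 0, 0], "jaw": 220}, {"slide": [0.027, -0.156, 0], "turn": [0, 0, 0], "jaw": 220}, {"slide": [0.027, -0.156, 0], "turn": [0, 0, 0], "jaw": 220}, {"slide": [0.027, -0.156, 0], "turn": [0, 0, 0], "jaw": 220}]}}

```text
t: 12.8
position: [0.6017, -0.2823, 0.1299]
orientation: [-0.152, 0.988, 0.0, -0.0]
force: [-0.2, 0.3, -1.1]
grip_width: 0.332
grasp_force: 20.0
```

Run:
```python
from h import *
from bench import r
to(r,[.602,-.284,.0295])
c=r.camera("wrist");P,u,v=cloud(c)
import cv2;cv2.imwrite("pics/w3.png",c["image"][:,:,::-1])
for n,x in(("n",(.524,-.3085)),("m",(.602,-.284))):
    m=(np.hypot(*(P[:,:2]-x).T)<.031)&(P[:,2]>.02)&(P[:,2]<.028)
    if m.sum()>30: print(n,m.sum(),np.round(circ(P[m][:,:2]),4))
```

```text
pos [ 0.6017 -0.2823  0.1299] slide [ 0.0002 -0.0018  0.1004] n 2.4 yawy 107.5 z [-0.001  0.001 -1.   ] t 12.8 F [-0.2  0.3 -1.1] g 20.0 0.332
n 1571 [ 0.5244 -0.3081  0.0207]
m 1195 [ 0.6019 -0.2837  0.0246]
```

View pics/w3.png

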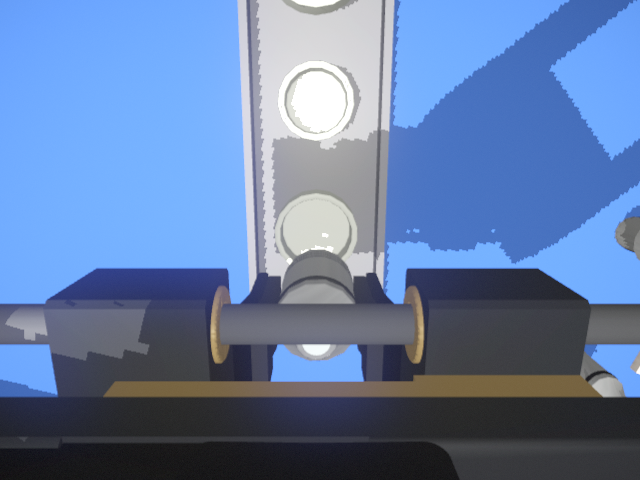

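The medium objective is upright at (317,285), with the medium well below it at (316,230). I'll use the same descent as before.

Call:
{"op": "carry_out", "data": {"steps": [{"slide": [0, -0.001, 0.02], "turn": [0, 0, 0], "jaw": 220}, {"slide": [0, -0.001, 0.04], "turn": [0, 0, 0], "jaw": 220}, {"slide": [0, -0.001, 0.06], "turn": [0, 0, 0], "jaw": 220}, {"slide": [0, -0.001, 0.075], "turn": [0, 0, 0], "jaw": 220}, {"slide": [0, -0.001, 0.085], "turn": [0, 0, 0], "jaw": 220}, {"slide": [0, -0.001, 0.091], "turn": [0, 0, 0], "jaw": 220}, {"slide": [0, -0.001, 0.095], "turn": [0, 0, 0], "jaw": 220}, {"slide": [0, -0.001, 0.097], "turn": [0, 0, 0], "jaw": 220}, {"slide": [0, -0.001, 0.098], "turn": [0, 0, 0], "jaw": 220}, {"slide": [0, -0.001, 0.099], "turn": [0, 0, 0], "jaw": 220}, {"slide": [0, -0.001, 0.0995], "turn": [0, 0, 0], "jaw": 220}, {"slide": [0, -0.001, 0.1], "turn": [0, 0, 0], "jaw": 220}]}}

```text
t: 13.85
position: [0.6024, -0.2853, 0.0306]
orientation: [-0.151, 0.989, -0.0, 0.0]
force: [0.9, 0.3, -0.7]
grip_width: 0.333
grasp_force: 20.0
```

Call:
{"op": "carry_out", "data": {"steps": [{"slide": [0, 0, 0.0003], "turn": [0, 0, 0], "jaw": 220}, {"slide": [0, 0, 0.0005], "turn": [0, 0, 0], "jaw": 220}, {"slide": [0, 0, 0.0005], "turn": [0, 0, 0], "jaw": 220}, {"slide": [0, 0, 0.0005], "turn": [0, 0, 0], "jaw": 220}]}}

```text
t: 14.18
position: [0.602, -0.285, 0.0295]
orientation: [-0.151, 0.989, -0.0, 0.0]
force: [0.5, -0.3, -0.9]
grip_width: 0.331
grasp_force: 20.0
```

Call:
{"op": "carry_out", "data": {"steps": [{"slide": [0, 0, 0.0003], "turn": [0, 0, 0], "jaw": 220}, {"slide": [0, 0, 0.0005], "turn": [0, 0, 0], "jaw": 220}, {"slide": [0, 0, 0.0005], "turn": [0, 0, 0], "jaw": 220}, {"slide": [0, 0, 0.0005], "turn": [0, 0, 0], "jaw": 220}]}}

```text
t: 14.52
position: [0.602, -0.285, 0.029]
orientation: [-0.151, 0.989, -0.0, 0.0]
force: [0.1, 0.4, -0.9]
grip_width: 0.336
grasp_force: 20.0
```

Call:
{"op": "carry_out", "data": {"steps": [{"slide": [0, 0, 0.0003], "turn": [0, 0, 0], "jaw": 220}, {"slide": [0, 0, 0.0005], "turn": [0, 0, 0], "jaw": 220}, {"slide": [0, 0, 0.0005], "turn": [0, 0, 0], "jaw": 220}, {"slide": [0, 0, 0.0005], "turn": [0, 0, 0], "jaw": 220}]}}

```text
t: 14.85
position: [0.6021, -0.2849, 0.0289]
orientation: [-0.151, 0.989, -0.0, 0.0]
force: [-1.7, 1.5, 3.6]
grip_width: 0.334
grasp_force: 19.9
```

Call:
{"op": "carry_out", "data": {"steps": [{"slide": [0, 0, 0], "turn": [0, 0, 0], "jaw": 160}, {"slide": [0, 0, 0], "turn": [0, 0, 0], "jaw": 140}, {"slide": [0, 0, 0], "turn": [0, 0, 0], "jaw": 100}, {"slide": [0, 0, 0], "turn": [0, 0, 0], "jaw": 100}, {"slide": [0, 0, 0], "turn": [0, 0, 0], "jaw": 100}, {"slide": [0, 0, 0], "turn": [0, 0, 0], "jaw": 100}, {"slide": [0, 0, -0.01], "turn": [0, 0, 0], "jaw": 100}, {"slide": [0, 0, -0.03], "turn": [0, 0, 0], "jaw": 100}, {"slide": [0, 0, -0.065], "turn": [0, 0, 0], "jaw": 100}, {"slide": [0, 0, -0.1], "turn": [0, 0, 0], "jaw": 0}, {"slide": [0, 0, -0.135], "turn": [0, 0, 0], "jaw": 0}, {"slide": [0, 0, -0.17], "turn": [0, 0, 0], "jaw": 0}]}}

```text
t: 15.85
position: [0.6019, -0.2848, 0.201]
orientation: [-0.151, 0.989, -0.0, 0.0]
force: [0.7, -0.0, -0.2]
grip_width: 0.754
grasp_force: 0.0
```

Call:
{"op": "carry_out", "data": {"steps": [{"slide": [0, 0, 0], "turn": [0, 0, 0], "jaw": 0}, {"slide": [0, 0, 0], "turn": [0, 0, 0], "jaw": 0}]}}

```text
t: 16.02
position: [0.6039, -0.2861, 0.2034]
orientation: [-0.151, 0.989, -0.003, 0.003]
force: [-0.2, -0.6, -0.5]
grip_width: 0.903
grasp_force: 0.0
```

Run:
```python
from h import *
from bench import r
look(r,[.602,-.284],.067)
to(r,[.640,-.0785,.20])
```

```text
tip n 439 mean [ 0.6016 -0.2857  0.0655] mid [ 0.6026 -0.2856  0.0655] px 320.0 219.0
pos [ 0.6026 -0.2853  0.2004] slide [-9.750e-02  1.862e-01  1.000e-04] n 5.0 yawy 107.4 z [ 0.003 -0.002 -1.   ] t 16.07 F [ 0.2 -0.2 -0.9] g 0.0 0.937
```

Call:
{"op": "carry_out", "data": {"steps": [{"slide": [-0.014, 0.027, 0], "turn": [0, 0, 0], "jaw": 0}, {"slide": [-0.031, 0.059, 0], "turn": [0, 0, 0], "jaw": 0}, {"slide": [-0.048, 0.091, 0], "turn": [0, 0, 0], "jaw": 0}, {"slide": [-0.065, 0.123, 0], "turn": [0, 0, 0], "jaw": 0}, {"slide": [-0.082, 0.155, 0], "turn": [0, 0, 0], "jaw": 0}, {"slide": [-0.093, 0.176, 0], "turn": [0, 0, 0], "jaw": 0}, {"slide": [-0.098, 0.186, 0], "turn": [0, 0, 0], "jaw": 0}, {"slide": [-0.098, 0.186, 0], "turn": [0, 0, 0], "jaw": 0}, {"slide": [-0.098, 0.186, 0], "turn": [0, 0, 0], "jaw": 0}, {"slide": [-0.098, 0.186, 0], "turn": [0, 0, 0], "jaw": 0}, {"slide": [-0.098, 0.186, 0], "turn": [0, 0, 0], "jaw": 0}]}}

```text
t: 16.98
position: [0.6396, -0.08, 0.1981]
orientation: [-0.15, 0.989, -0.0, -0.0]
force: [-0.6, 0.5, -0.6]
grip_width: 1.001
grasp_force: 0.0
```

Run:
```python
from h import *
from bench import r
look(r,[.640,-.0785],.068,"w4")
to(r,[.640,-.0785,.02])
```

```text
tip n 209 mean [ 0.6389 -0.0773  0.0669] mid [ 0.6394 -0.0771  0.0661] px 322.0 225.0
pos [ 0.6397 -0.0799  0.1982] slide [-0.0008  0.0013  0.1782] n 4.3 yawy 107.3 z [-0. -0. -1.] t 17.03 F [ 0.4  0.2 -0.4] g 0.0 0.998
```

View pics/w4.png

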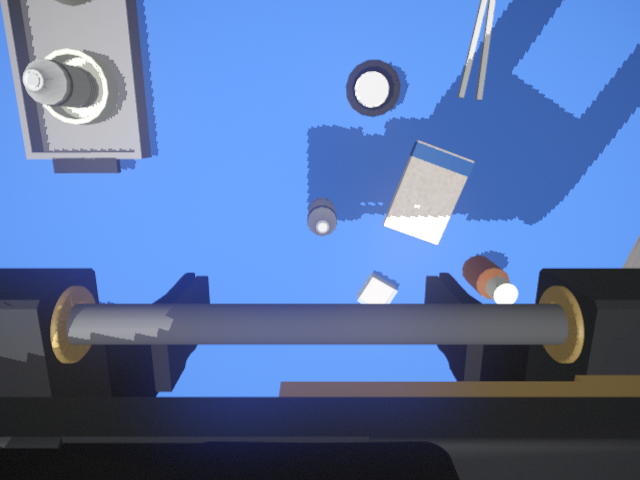

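The medium objective stands in its well at (70,88), and the slim one is at (322,225). I'll descend and grip it.

Call:
{"op": "carry_out", "data": {"steps": [{"slide": [0, 0.002, 0.035], "turn": [0, 0, 0], "jaw": 0}, {"slide": [0, 0.002, 0.07], "turn": [0, 0, 0], "jaw": 0}, {"slide": [0, 0.002, 0.105], "turn": [0, 0, 0], "jaw": 0}, {"slide": [0, 0.002, 0.135], "turn": [0, 0, 0], "jaw": 0}, {"slide": [0, 0.002, 0.16], "turn": [0, 0, 0], "jaw": 0}, {"slide": [0, 0.002, 0.173], "turn": [0, 0, 0], "jaw": 0}, {"slide": [0, 0.002, 0.178], "turn": [0, 0, 0], "jaw": 50}, {"slide": [0, 0.002, 0.178], "turn": [0, 0, 0], "jaw": 80}, {"slide": [0, 0.002, 0.178], "turn": [0, 0, 0], "jaw": 110}, {"slide": [0, 0.002, 0.178], "turn": [0, 0, 0], "jaw": 130}, {"slide": [0, 0.002, 0.178], "turn": [0, 0, 0], "jaw": 145}, {"slide": [0, 0.002, 0.178], "turn": [0, 0, 0], "jaw": 160}], "newtons": 12}}

```text
t: 18.03
position: [0.6406, -0.0765, 0.0222]
orientation: [-0.151, 0.989, -0.001, 0.001]
force: [0.8, -0.1, 0.5]
grip_width: 0.627
grasp_force: 0.0
```

Call:
{"op": "carry_out", "data": {"steps": [{"slide": [0, 0, 0], "turn": [0, 0, 0], "jaw": 168}, {"slide": [0, 0, 0], "turn": [0, 0, 0], "jaw": 174}, {"slide": [0, 0, 0], "turn": [0, 0, 0], "jaw": 180}, {"slide": [0, 0, 0], "turn": [0, 0, 0], "jaw": 186}, {"slide": [0, 0, 0], "turn": [0, 0, 0], "jaw": 192}, {"slide": [0, 0, 0], "turn": [0, 0, 0], "jaw": 200}, {"slide": [0, 0, 0], "turn": [0, 0, 0], "jaw": 235}, {"slide": [0, 0, 0], "turn": [0, 0, 0], "jaw": 235}, {"slide": [0, 0, 0], "turn": [0, 0, 0], "jaw": 235}]}}

```text
t: 18.78
position: [0.6393, -0.0762, 0.0203]
orientation: [-0.151, 0.989, 0.0, -0.0]
force: [-0.4, -0.4, 1.0]
grip_width: 0.244
grasp_force: 12.0
```

Call:
{"op": "carry_out", "data": {"steps": [{"slide": [0, 0, -0.01], "turn": [0, 0, 0], "jaw": 235}, {"slide": [0, 0, -0.03], "turn": [0, 0, 0], "jaw": 235}, {"slide": [0, 0, -0.055], "turn": [0, 0, 0], "jaw": 235}, {"slide": [0, 0, -0.08], "turn": [0, 0, 0], "jaw": 235}, {"slide": [0.005, -0.005, -0.1], "turn": [0, 0, 0], "jaw": 235}, {"slide": [0.02, -0.02, -0.11], "turn": [0, 0, 0], "jaw": 235}, {"slide": [0.042, -0.044, -0.11], "turn": [0, 0, 0], "jaw": 235}, {"slide": [0.065, -0.068, -0.11], "turn": [0, 0, 0], "jaw": 235}, {"slide": [0.088, -0.092, -0.11], "turn": [0, 0, 0], "jaw": 235}, {"slide": [0.111, -0.116, -0.11], "turn": [0, 0, 0], "jaw": 235}, {"slide": [0.134, -0.14, -0.11], "turn": [0, 0, 0], "jaw": 235}, {"slide": [0.155, -0.162, -0.11], "turn": [0, 0, 0], "jaw": 235}], "newtons": 18}}

```text
t: 19.78
position: [0.5389, -0.2789, 0.1314]
orientation: [-0.151, 0.989, -0.0, 0.0]
force: [1.0, 0.6, -0.2]
grip_width: 0.24
grasp_force: 18.0
```

Call:
{"op": "carry_out", "data": {"steps": [{"slide": [0.015, -0.016, 0], "turn": [0, 0, 0], "jaw": 235}, {"slide": [0.0225, -0.024, 0], "turn": [0, 0, 0], "jaw": 235}, {"slide": [0.0245, -0.026, 0], "turn": [0, 0, 0], "jaw": 235}, {"slide": [0.0245, -0.026, 0], "turn": [0, 0, 0], "jaw": 235}, {"slide": [0.0245, -0.026, 0], "turn": [0, 0, 0], "jaw": 235}, {"slide": [0.0245, -0.026, 0], "turn": [0, 0, 0], "jaw": 235}, {"slide": [0.0245, -0.026, 0], "turn": [0, 0, 0], "jaw": 235}]}}

```text
t: 20.37
position: [0.5249, -0.308, 0.1304]
orientation: [-0.152, 0.988, 0.0, 0.0]
force: [0.7, 0.6, -0.0]
grip_width: 0.244
grasp_force: 18.0
```

Run:
```python
from h import *
from bench import r
to(r,[.524,-.3085,.0295])
c=r.camera("wrist")
import cv2;cv2.imwrite("pics/w5.png",c["image"][:,:,::-1])
```

```text
pos [ 0.5249 -0.308   0.1304] slide [ 0.001  -0.0003  0.1009] n 2.4 yawy 107.5 z [ 0.  0. -1.] t 20.37 F [ 0.7  0.6 -0. ] g 18.0 0.244
```

View pics/w5.png

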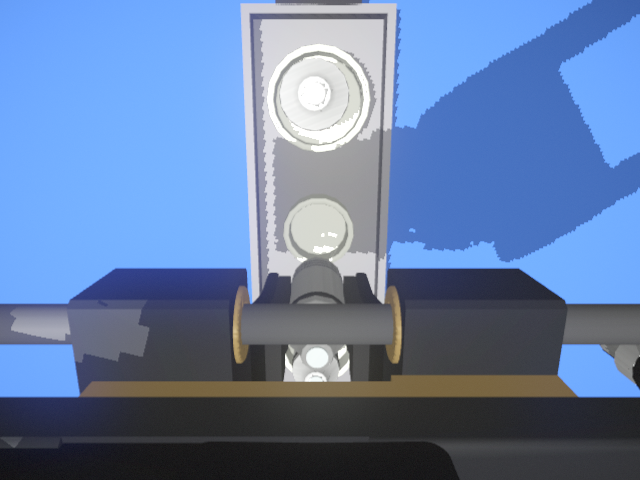

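The slim objective is at (317,285), over the narrow well at (318,228). The wide one stands upright in its well at (315,95).

Call:
{"op": "carry_out", "data": {"steps": [{"slide": [0.001, 0, 0.02], "turn": [0, 0, 0], "jaw": 235}, {"slide": [0.001, 0, 0.04], "turn": [0, 0, 0], "jaw": 235}, {"slide": [0.001, 0, 0.06], "turn": [0, 0, 0], "jaw": 235}, {"slide": [0.001, 0, 0.075], "turn": [0, 0, 0], "jaw": 235}, {"slide": [0.001, 0, 0.085], "turn": [0, 0, 0], "jaw": 235}, {"slide": [0.001, 0, 0.091], "turn": [0, 0, 0], "jaw": 235}, {"slide": [0.001, 0, 0.095], "turn": [0, 0, 0], "jaw": 235}, {"slide": [0.001, 0, 0.097], "turn": [0, 0, 0], "jaw": 235}, {"slide": [0.001, 0, 0.098], "turn": [0, 0, 0], "jaw": 235}, {"slide": [0.001, 0, 0.099], "turn": [0, 0, 0], "jaw": 235}, {"slide": [0.001, 0, 0.0995], "turn": [0, 0, 0], "jaw": 235}, {"slide": [0.001, 0, 0.1], "turn": [0, 0, 0], "jaw": 235}]}}

```text
t: 21.42
position: [0.5237, -0.3099, 0.0311]
orientation: [-0.151, 0.989, -0.0, 0.0]
force: [0.4, 0.4, -0.8]
grip_width: 0.241
grasp_force: 18.0
```

Call:
{"op": "carry_out", "data": {"steps": [{"slide": [0, 0, 0.0003], "turn": [0, 0, 0], "jaw": 235}, {"slide": [0, 0, 0.0005], "turn": [0, 0, 0], "jaw": 235}, {"slide": [0, 0, 0.0005], "turn": [0, 0, 0], "jaw": 235}, {"slide": [0, 0, 0.0005], "turn": [0, 0, 0], "jaw": 235}]}}

```text
t: 21.75
position: [0.5233, -0.3096, 0.03]
orientation: [-0.151, 0.989, -0.0, 0.0]
force: [0.1, -0.3, -1.2]
grip_width: 0.24
grasp_force: 18.0
```

Call:
{"op": "carry_out", "data": {"steps": [{"slide": [0, 0, 0.0003], "turn": [0, 0, 0], "jaw": 235}, {"slide": [0, 0, 0.0006], "turn": [0, 0, 0], "jaw": 235}, {"slide": [0, 0, 0.0006], "turn": [0, 0, 0], "jaw": 235}, {"slide": [0, 0, 0.0006], "turn": [0, 0, 0], "jaw": 235}]}}

```text
t: 22.08
position: [0.5233, -0.3096, 0.0294]
orientation: [-0.151, 0.989, -0.0, 0.0]
force: [0.0, 0.6, -1.0]
grip_width: 0.24
grasp_force: 18.0
```

Call:
{"op": "carry_out", "data": {"steps": [{"slide": [0, 0, 0.0003], "turn": [0, 0, 0], "jaw": 235}, {"slide": [0, 0, 0.0005], "turn": [0, 0, 0], "jaw": 235}, {"slide": [0, 0, 0.0005], "turn": [0, 0, 0], "jaw": 235}, {"slide": [0, 0, 0.0005], "turn": [0, 0, 0], "jaw": 235}]}}

```text
t: 22.42
position: [0.5234, -0.3096, 0.0293]
orientation: [-0.151, 0.989, -0.0, 0.0]
force: [-2.2, 1.0, 5.2]
grip_width: 0.242
grasp_force: 18.0
```

Call:
{"op": "carry_out", "data": {"steps": [{"slide": [0, 0, 0], "turn": [0, 0, 0], "jaw": 180}, {"slide": [0, 0, 0], "turn": [0, 0, 0], "jaw": 160}, {"slide": [0, 0, 0], "turn": [0, 0, 0], "jaw": 120}, {"slide": [0, 0, 0], "turn": [0, 0, 0], "jaw": 120}, {"slide": [0, 0, 0], "turn": [0, 0, 0], "jaw": 120}, {"slide": [0, 0, 0], "turn": [0, 0, 0], "jaw": 120}, {"slide": [0, 0, -0.01], "turn": [0, 0, 0], "jaw": 120}, {"slide": [0, 0, -0.03], "turn": [0, 0, 0], "jaw": 120}, {"slide": [0, 0, -0.065], "turn": [0, 0, 0], "jaw": 120}, {"slide": [0, 0, -0.1], "turn": [0, 0, 0], "jaw": 60}, {"slide": [0, 0, -0.135], "turn": [0, 0, 0], "jaw": 0}, {"slide": [0, 0, -0.17], "turn": [0, 0, 0], "jaw": 0}]}}

```text
t: 23.42
position: [0.5231, -0.3095, 0.2014]
orientation: [-0.151, 0.989, -0.0, 0.0]
force: [1.2, -1.4, -0.4]
grip_width: 0.676
grasp_force: 0.0
```

Call:
{"op": "carry_out", "data": {"steps": [{"slide": [-0.01, 0.02, 0], "turn": [0, 0, 0], "jaw": 0}, {"slide": [-0.02, 0.05, 0], "turn": [0, 0, 0], "jaw": 0}, {"slide": [-0.03, 0.085, 0], "turn": [0, 0, 0], "jaw": 0}, {"slide": [-0.04, 0.12, 0], "turn": [0, 0, 0], "jaw": 0}, {"slide": [-0.05, 0.15, 0], "turn": [0, 0, 0], "jaw": 0}, {"slide": [-0.05, 0.15, 0], "turn": [0, 0, 0], "jaw": 0}, {"slide": [-0.05, 0.15, 0], "turn": [0, 0, 0], "jaw": 0}]}}

```text
t: 24.0
position: [0.5264, -0.1501, 0.1998]
orientation: [-0.153, 0.988, -0.0, 0.0]
force: [-0.6, -0.7, 0.0]
grip_width: 0.996
grasp_force: 0.0
```

Run:
```python
from bench import r
import cv2
c=r.camera("side");cv2.imwrite("pics/s9.png",c["image"][:,:,::-1])
```

```text
(no output)
```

View pics/s9.png

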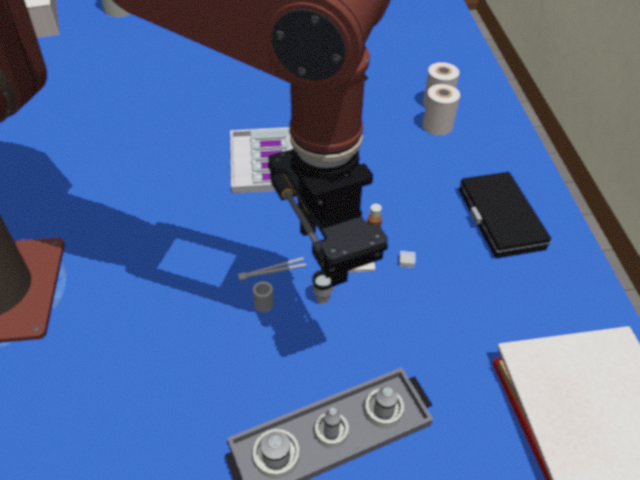

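All three objectives stand upright in their wells: wide (276,450), slim (331,424) and medium (385,402). The spacer (263,296), eyepiece (322,287) and bottle (375,215) have not moved.

```bash
python3 -c "
from bench import r
print(r.finish_job())"
```

```text
the job is handed in; nothing more can be done
None
```

The job is handed in: all three objectives stand upright in the wells of their size, each set down on light contact, and the look-alikes stand where they were; it took about 24 s.

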